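# Test the sander's earth-leakage switch

### The job

Test the earth-leakage switch in the sander's supply box: push its test button so that its lever drops by itself, let go and lift that lever fully back up, then slide the clear dust cover down until it is fully shut. Leave the other breakers switched on and do not disturb the things lying on the bench.

Things in the scene. Friction and masses are not known exactly. Their poses are not given: they have to be found in the camera images.
- supply_box: The sander's portable supply box: black rubber, 280 mm wide (its y) x 240 deep (its x), fixed, turned up to 15 degrees either way. Origin: centre of its underside, on the bench. x points from its low front edge (robot's side, 75 mm high) to its high rear edge (139 mm), y to its left, z up. Capped outlets stick out 12 mm in front and 36 mm on the sides.
- fascia: Grey sloping top panel of the box, fixed to it. Origin: the panel's middle, 107 mm above the bench over the middle of the box; x points up the slope (15 degrees, rising away from the robot), y left, z square out of the panel. Bare panel is at z = -2 mm. All that follows is in mm in this frame.
- module_strip (a point): Middle of the strip of white module fronts, at (-45, 0, 0), the fronts at z = 0, x -67.5 to -22.5, y -105 to 105. From the left: a blank; the earth-leakage switch, 70 wide (y 17.5 to 87.5), the only one with a test button; a blank; a three-pole breaker (y -52.5 to 0); two single-pole breakers; a blank.
- sill (a point): Middle of the top of the cross sill below the strip, at (-111, 0, 30.5); the sill is 7 thick and 217 wide, and the shut cover meets it. Cover rails run up the slope at y = +-108.5 to +-122.5 and stand up to z = 35.
- test_button (a joint): Test button of the earth-leakage switch, m pushed in: 0 out, 0.004 fully in. Small grey square, 12 x 12 mm, 5 mm proud of the module front, left of the lever; moves along fascia -z on a spring (0.9 N to start, 3 to 4 N to trip). The lever trips at about 3 mm and drops by itself. The button springs out when let go; while it is held in, the lever cannot be reset.
- test_button_top (a point): Middle of the test button's top face; at rest at (-54, 72.5, 5) in the fascia frame.
- rcd_lever (a joint): The earth-leakage switch's lever, rad: 0 fully up (on), 1.4 fully down (dropped). Black, 20 mm wide (along y), 7 thick, round-ended; turns about an axis along y at (-45, 37.5, -3). At 0 it leans 0.7 rad from fascia z up the slope, at 1.4 0.7 rad down it, towards the robot. About 3 N at the tip starts it up, ever less on the way; below 0.25 rad it snaps up by itself.
- rcd_lever_tip (a point): Middle of that lever's tip, 24 mm from its axis. In the fascia frame at (-29.5, 37.5, 15.4) when up and (-60.5, 37.5, 15.4) when dropped. The nearest other lever is 34 mm to its right.
- dust_cover (a joint): Clear dust cover over the modules, m of sliding up the slope: 0 shut against the sill, 0.12 fully open. Starts 0.09 to 0.12 open, stays where it is left (2 N of friction). Clear sheet with grey edges, 105 mm long up the slope, 214 wide, between z = 26.5 and 30.5 in the fascia frame; its lower edge is at x = -106.5 when shut. The levers clear its underside.
- cover_grip (a point): Middle of the top of the cover's grip: a black bar across the cover, 12 mm thick (along fascia x), 80 long (along y), standing 18 above the sheet, 20 up from the cover's lower edge. In the fascia frame at (-86.5 + 1000 x joint dust_cover, 0, 48.5).
- breaker3 (a joint): Lever of the three-pole breaker, 40 mm wide, same form as the other lever, axis at (-45, -26.25, -3) mm in the fascia frame; 0 up (on, as it starts), 1.4 down (off); stays where it is left.
- breaker1a (a joint): Lever of the first single-pole breaker, 9.5 mm wide, axis at (-45, -61.25, -3) mm; same values.
- breaker1b (a joint): Lever of the second single-pole breaker, 9.5 mm wide, axis at (-45, -78.75, -3) mm; same values.
- big_bowl: Large turned wooden salad bowl, 220 mm across, 85 mm high, loose; stands on the other half of the bench from the supply box. Origin: centre of its underside. Leave it alone.
- small_bowl: Small turned wooden bowl, 120 mm across, 50 mm high, loose, at one side of the bench. Origin: centre of its underside. Leave it alone.
- bowl_blank: Solid dark wooden disc (bowl blank), 130 mm across, 45 mm thick, loose, at one side of the bench. Origin: centre of its underside. Leave it alone.
- spray_bottle: Clear trigger spray bottle, 76 mm across, 231 mm high, loose, at the back of the bench. Origin: centre of its underside. Leave it alone.
- screwdriver: Screwdriver with black handle, 190 mm long, 26 mm thick, loose, lying across in front of (on the robot's side of) the supply box. Origin: centre of its underside. Leave it alone.
- pencil: Carpenter's pencil, 187 mm long, 8 mm thick, loose, lying across behind the supply box. Origin: centre of its underside. Leave it alone.
- sanding_drum: Upright sanding drum with abrasive sleeve, 76 mm across, 100 mm high plus a 35 mm steel shank, loose, at the back of the bench. Origin: centre of its underside. Leave it alone.
- batten: Wooden batten 260 x 30 x 22 mm, loose, lying at one side of the bench. Origin: centre of its underside. Leave it alone.

How it is judged:
By the outcome, as a careful person would: the job done as asked, in the order asked, and still so for the second after the job is handed in, with the robot touching nothing.
It also fails if it takes over 54 s, if anything falls off the work surface, if the arm or the gripper's body presses on something with over 40 N, if the wrist force passes 120 N, or if a joint passes its speed limit or range.

### The arm

A 6-joint arm with a two-finger parallel gripper is mounted at the origin on the work surface. World frame = base frame: x ahead of the robot, y to its left, z up, the work surface at z = 0. Lengths are in m, angles in rad, forces in N, time in s.
With the tool pointing down it reaches from about 0.25 to 0.725 m from the base axis. Payload 4 kg.
Tool frame: the origin (TCP) lies at the very end of the fingers, on their centre line; the grasp point (between the pads) lies 19 mm behind it; z points along the fingers, y is the line along which they close (so a half turn about z gives the same grasp; the last joint's range is limited). The gripper opens to 85 mm and grips with 20 to 120 N. Pads are 22 mm wide; open, the fingers measure 114 mm over their backs; the gripper's body (76 mm by 85 mm) begins 54 mm behind the grasp point. The pads swing forward as they close: fully open they stand 13 mm farther back than shut.
Start: joints at [1.21, 0.241, 0.005, 1.335, 0, 1.571], TCP at [0.177, 0.468, 0.231] pointing down, gripper open.
Joint ranges: [-2.72, 2.72], [-1.05, 1.87], [-1.09, 1.28], [-1.99, 2.15], [-1.42, 1.44], [-3.14, 3.14]. Speed limits (rad/s): [2.79, 2.79, 3.14, 3.14, 3.14, 3.14].

### API

Orientations are given as a unit quaternion [x, y, z, w].
In Python, from workcell import monitor, viewer, job gives the robot as it stands.
- The arm moves only by the tool arm_command, never from a script. Its argument "increments" is a list of rows, each an object of numbers: "dx", "dy", "dz": the shift along the tool's x, y, z in cm; "wx", "wy", "wz": the turn, a rotation vector about the tool's x, y, z in rad; "grip": the finger opening in cm, from 0 to 8.54. In form: [{"dx": .., "dy": .., "dz": .., "wx": .., "wy": .., "wz": .., "grip": ..}, ...]. A call has 1 to 10 rows; each row is the pose to reach, as a shift and turn from the pose commanded when the call began, along the tool's axes at that moment; what a row does not reach only later rows make up. A row lasts 1/10 s, in which the tool goes at most 50 mm and 8.59 degrees, less where a joint would pass 70% of its speed; a pose out of reach is approached as far as the arm can. A call with a gripper value outside its range is refused whole. The fingers move at their own pace and stop on an object; the grip force is fixed at half the most. Time passes only in rows, so rows that repeat a pose let the fingers close. It gives the time, the measured TCP pose, the force, the opening and the grip force at its end, in the units of the state.
- monitor.get_obs(): the state, without advancing time (a new reading comes with each control period).
- viewer.camera(name): name is "scene" or "top" or "wrist"; returns (picture, depth): 400x640x3 uint8, red, green, blue; 400x640 float32, m along the optical axis (not along the pixel's ray), 0 where there is no reading.
- viewer.get_calibration(name): a dict with "fovy" (degrees; the focal length in pixels is half the picture's height over the tangent of half this angle, whatever the lens; pixels are square), "cx", "cy" (the principal point, pixels), "view" (4x4, takes a point from world to camera coordinates). Camera axes: x right, y up, looking along -z (the intrinsics and any distortion apply to the point x, -y, -z); pixel columns grow to the right and rows downward; lengths in m; the calibration is good to about 2 mm. The wrist camera is an equidistant fisheye: a pixel r from the principal point sees the ray r / f radians off the axis. A picture is of the moment at which its call begins: read the wrist's pose just before it. get_calibration takes no time and is no camera call; for the wrist camera it gives the pose at the moment of the call.
- job.job_done(): hands the job in; it is judged then, once.
The state is a dict: "clock": time; "joint_pos": joint angles; "joint_vel": joint speeds; "tau": joint torques, N m; "eef_pos": TCP position; "tool_rot": TCP orientation; "ft_force": force on the tool from outside, world axes, zero at the start; "ft_torque": the same for the moment, N m; "grip_width": finger opening in m; "grasp_force": force on a finger pad.
Only numpy, scipy, OpenCV 4.12 (cv2) and the standard library are available. Lean on these libraries where they do the work, as an engineer would, in place of code of your own. Each camera call takes 0.05 s, during which the arm holds its last target. There are 200 camera calls.

## Working session

There is one attempt and no reset: what is moved stays moved. The work goes in short steps, Python scripts to look and compute and a tool call to move; the robot and the scene stay as the last step left them, time stands still between calls to the robot, and variables do not carry over. Pictures are saved under pics/ and viewed, at most 10 in all, crops included, and the job is handed in when it is done.

Besides the shell and the picture viewer there is one more tool, called after ">>>" in YAML: its name, and indented under it one key for each argument. arm_command: Moves the arm, as the interface text tells. Its arguments: {"type":"object","properties":{"increments":{"type":"array","items":{"type":"object","properties":{"dx":{"type":"number"},"dy":{"type":"number"},"dz":{"type":"number"},"wx":{"type":"number"},"wy":{"type":"number"},"wz":{"type":"number"},"grip":{"type":"number"}}}}},"required":["increments"]}

```bash
mkdir -p pics; ls; python3 - <<'E'
from workcell import monitor, viewer, job
import cv2,numpy as np
o=monitor.get_obs(); print({k:np.round(v,3) for k,v in o.items()})
for n in("scene","top"):
    p,d=viewer.camera(n); c=viewer.get_calibration(n); np.savez(f"pics/{n}.npz",p=p,d=d,**c)
    cv2.imwrite(f"pics/{n}0.png",p[:,:,::-1]); print(n,c)
E
```

```text
pics
{'clock': np.float64(0.0), 'joint_pos': array([1.21 , 0.241, 0.004, 1.335, 0.   , 1.571]), 'joint_vel': array([ 0.   , -0.001,  0.   ,  0.002,  0.001,  0.   ]), 'tau': array([-1.0000e-03, -3.7232e+01,  2.5241e+01,  1.7000e-02, -0.0000e+00,
       -0.0000e+00]), 'eef_pos': array([0.176, 0.467, 0.23 ]), 'tool_rot': array([ 0.179,  0.984, -0.001, -0.   ]), 'ft_force': array([-0.079,  0.805, -0.556]), 'ft_torque': array([-0.033, -0.006, -0.033]), 'grasp_force': np.float64(0.0), 'grip_width': np.float64(0.085)}
scene {'fovy': 53.61410575974753, 'cx': 312.131180087517, 'cy': 201.19292214422708, 'view': array([[-0.80641549,  0.59129755,  0.00782702,  0.44584686],
       [-0.32002162, -0.44750133,  0.83506211,  0.093783  ],
       [ 0.49727278,  0.67090221,  0.5501    , -1.82702807],
       [ 0.        ,  0.        ,  0.        ,  1.        ]])}
top {'fovy': 46.58054177242986, 'cx': 325.00055508420667, 'cy': 200.62830461033766, 'view': array([[ 0.00954331, -0.99995094, -0.00265378,  0.01380728],
       [ 0.98812941,  0.00902349,  0.15335855, -0.56712149],
       [-0.15332708, -0.00408583,  0.98816705, -1.58912229],
       [ 0.        ,  0.        ,  0.        ,  1.        ]])}
```

View pics/top0.png

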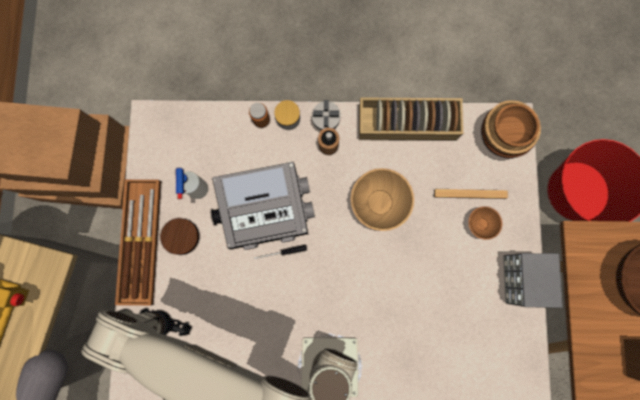

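View pics/scene0.png

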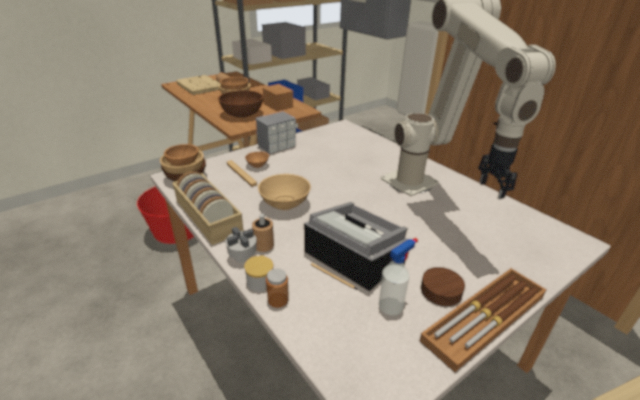

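The top view shows the supply box near (261, 205). It is turned slightly, with the screwdriver in front of it at (285, 251). The scene view shows the pencil behind the box. Next I fit the box pose from the top camera's depth.

```bash
cat > h.py <<'E'
import numpy as np,cv2
from scipy.spatial.transform import Rotation as R
def cloud(d,c):
    f=d.shape[0]/2/np.tan(np.radians(c['fovy'])/2)
    v,u=np.mgrid[:d.shape[0],:d.shape[1]]
    P=np.stack([(u-c['cx'])/f*d,-(v-c['cy'])/f*d,-d],-1)
    T=np.linalg.inv(c['view']); return P@T[:3,:3].T+T[:3,3]
def fascia(x,y,yaw):   # world pose of fascia from box x,y,yaw
    return R.from_euler('z',yaw)*R.from_euler('y',-np.radians(15)), np.array([x,y,.107])
E
python3 - <<'E'
from h import *
z=np.load("pics/top.npz"); P=cloud(z['d'],z); p=z['p']
W=P[150:260,195:325].reshape(-1,3); print("bench z",np.median(P[260:290,220:300,2]))
m=W[:,2]>.06
q=W[m]; print(m.sum(),q.min(0),q.max(0))
# fascia normal / heights
from scipy.optimize import least_squares
H=P[...,2]
# rails+frame top : fit rectangle in xy of points z>.07
r=cv2.minAreaRect((q[:,:2]*1000).astype(np.float32)); print(r)
cv2.imwrite("pics/crop1.png",cv2.resize(p[150:265,190:325,::-1],None,fx=5.5,fy=5.2,interpolation=cv2.INTER_CUBIC))
for v,u in((204,261),(178,260),(225,262)): print(P[v,u])
E
```

```text
bench z 0.0005226870560136598
6808 [0.31660217 0.01243115 0.06001447] [0.68597888 0.47165329 1.65732786]
((478.380859375, 246.17324829101562), (380.746337890625, 422.2120666503906), 7.355737686157227)
[0.54358091 0.23458722 0.1076176 ]
[0.62172749 0.23263483 0.16259338]
[0.4742524  0.23144931 0.09049406]
```

View pics/crop1.png

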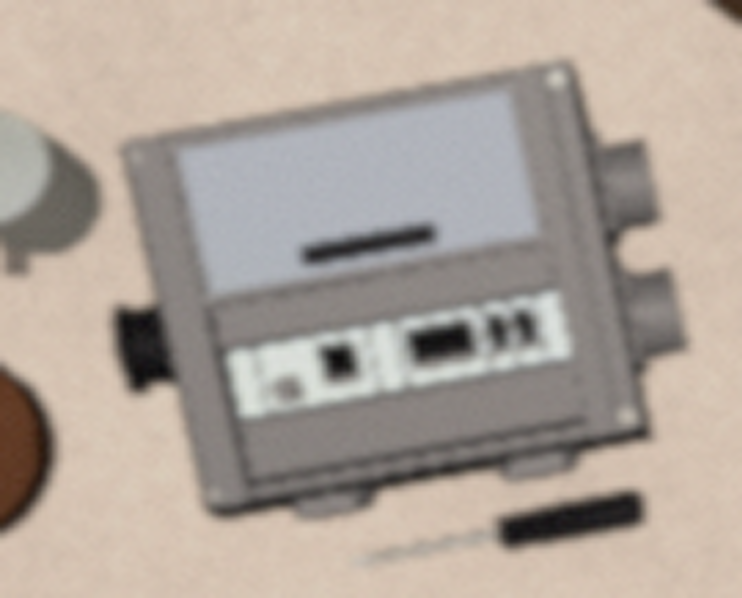

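The crop shows the strip corners at about (228,350), (560,290), (572,357) and (238,418). The test button is at (288,388), the RCD lever at (338,360) and the cover grip at (368,245).

```bash
cat >> h.py <<'E'
def proj(Pw,c,fish=False):
    f=200/np.tan(np.radians(c['fovy'])/2); q=np.atleast_2d(Pw)@c['view'][:3,:3].T+c['view'][:3,3]
    X,Y,Z=q[:,0],-q[:,1],-q[:,2]
    if fish:
        r=np.hypot(X,Y); k=f*np.arctan2(r,Z)/np.maximum(r,1e-9)
    else: k=f/Z
    return np.c_[c['cx']+k*X,c['cy']+k*Y]
def fit(F,px,c,fish,x0):   # F fascia pts mm; params x,y,yaw,cover(mm) ; rows with nan x use cover
    from scipy.optimize import least_squares
    F=np.array(F,float)
    def res(s):
        r,t=fascia(*s[:3]); return (proj(r.apply(F/1000)+t,c,fish)-px).ravel()
    s=least_squares(res,x0,loss='soft_l1'); return s.x,s.fun.reshape(-1,2)
def fz(R0,t0,P): return R0.inv().apply(np.array(P)-t0)*1000
def rows(pF,yaw_tool,box,obs):
    """tool at fascia point pF (mm), tool z into panel, tool x at angle yaw_tool from fascia x -> (cm, rotvec) from the present pose"""
    r,t=fascia(*box); Rt=r*R.from_euler('z',yaw_tool)*R.from_euler('x',np.pi)
    Rc=R.from_quat(obs['tool_rot']); d=Rc.inv().apply(r.apply(np.array(pF)/1000)+t-obs['eef_pos'])*100
    return np.round(d,2),np.round((Rc.inv()*Rt).as_rotvec(),3)
E
python3 - <<'E'
from h import *
from workcell import monitor
z=np.load("pics/top.npz")
px=np.array([(228,350),(560,290),(572,357),(238,418),(288,388)])/[5.5,5.2]+[189.6,149.6]
s,e=fit([(-22.5,105,0),(-22.5,-105,0),(-67.5,-105,0),(-67.5,105,0),(-54,72.5,5)],px,z,False,[.52,.22,.15])
print(s,np.degrees(s[2]),e.round(2))
r,t=fascia(*s); P=cloud(z['d'],z); F=fz(r,t,P.reshape(-1,3)); 
m=(abs(F[:,0])<70)&(abs(F[:,1])<90); print('bare z', np.percentile(F[m,2],[5,20,50,80]))
u,v=np.array([368,245])/[5.5,5.2]+[189.6,149.6]; 
print('grip',F.reshape(400,640,3)[int(round(v)),int(round(u))])
o=monitor.get_obs()
for ya in(0,np.pi/2,-np.pi/2,np.pi): print(ya,rows((-30,0,220),ya,s,o))
from workcell import viewer
c=viewer.get_calibration("wrist"); T=np.linalg.inv(c['view']); Rc=R.from_quat(o['tool_rot'])
print('cam in tool',Rc.inv().apply(T[:3,3]-o['eef_pos']),Rc.inv().apply(-T[:3,2]),c['fovy'])
E
```

```text
[0.54159229 0.2388284  0.19834497] 11.364329684490638 [[-0.68 -0.  ]
 [ 0.23 -0.05]
 [ 0.56 -0.  ]
 [ 0.22 -0.14]
 [-0.39  0.19]]
bare z [-4.37914696 -0.81434666  7.3758585  32.3647281 ]
grip [30.59886873 -1.58569335 48.12511302]
0 (array([-34.96, -13.05,  -8.1 ]), array([-0.338,  0.099,  2.563]))
1.5707963267948966 (array([-34.96, -13.05,  -8.1 ]), array([-0.241, -0.131,  1.006]))
-1.5707963267948966 (array([-34.96, -13.05,  -8.1 ]), array([ 0.153, -0.281, -2.115]))
3.141592653589793 (array([-34.96, -13.05,  -8.1 ]), array([-0.075, -0.255, -0.556]))
cam in tool [ 0.07572656  0.00014418 -0.14075871] [-2.97691523e-01 -5.85445053e-05  9.54662115e-01] 65.70646984690485
```

The fit is consistent: the panel and grip heights match what is given, yaw is about 11.4 degrees, and the cover is about 0.117 m open. I'm moving to a viewing pose with the fingers closed and the camera on the robot's side.

```bash
python3 - <<'E'
from h import *
from workcell import monitor
print(rows((-40,0,150),np.pi,[.5416,.2388,.1983],monitor.get_obs()))
E
```

```text
(array([-35.68, -12.59,  -1.08]), array([-0.075, -0.255, -0.556]))
```

>>> arm_command:
  increments:
    - {"dx": -5, "dy": -1.8, "dz": -0.15, "wx": -0.01, "wy": -0.035, "wz": -0.08, "grip": 0}
    - {"dx": -10, "dy": -3.6, "dz": -0.3, "wx": -0.02, "wy": -0.07, "wz": -0.16, "grip": 0}
    - {"dx": -15, "dy": -5.4, "dz": -0.45, "wx": -0.03, "wy": -0.11, "wz": -0.24, "grip": 0}
    - {"dx": -20, "dy": -7.2, "dz": -0.6, "wx": -0.04, "wy": -0.14, "wz": -0.32, "grip": 0}
    - {"dx": -25, "dy": -9, "dz": -0.75, "wx": -0.05, "wy": -0.18, "wz": -0.4, "grip": 0}
    - {"dx": -30, "dy": -10.8, "dz": -0.9, "wx": -0.065, "wy": -0.22, "wz": -0.48, "grip": 0}
    - {"dx": -35.68, "dy": -12.59, "dz": -1.08, "wx": -0.075, "wy": -0.255, "wz": -0.556, "grip": 0}
    - {"dx": -35.68, "dy": -12.59, "dz": -1.08, "wx": -0.075, "wy": -0.255, "wz": -0.556, "grip": 0}
    - {"dx": -35.68, "dy": -12.59, "dz": -1.08, "wx": -0.075, "wy": -0.255, "wz": -0.556, "grip": 0}
    - {"dx": -35.68, "dy": -12.59, "dz": -1.08, "wx": -0.075, "wy": -0.255, "wz": -0.556, "grip": 0}

```text
clock: 1.1
eef_pos: [0.4657, 0.2233, 0.2415]
tool_rot: [-0.097, 0.987, 0.014, 0.129]
ft_force: [0.1, 0.8, -0.6]
grip_width: 0.0002
grasp_force: 0.0
```

```bash
python3 - <<'E'
from h import *
from workcell import monitor,viewer
o=monitor.get_obs(); print({k:np.round(o[k],3) for k in('clock','joint_pos','joint_vel','eef_pos','ft_force','grip_width')})
print(rows((-40,0,150),np.pi,[.5416,.2388,.1983],o))
c=viewer.get_calibration("wrist"); p,d=viewer.camera("wrist"); np.savez("pics/w1.npz",p=p,d=d,**c)
im=p[:,:,::-1].copy(); r,t=fascia(.5416,.2388,.1983)
F=np.array([(-22.5,105,0),(-22.5,-105,0),(-67.5,-105,0),(-67.5,105,0),(-54,72.5,5)])
for a in proj(r.apply(F/1000)+t,c,True): cv2.circle(im,tuple(int(x) for x in a),2,(0,0,255),-1); print(a)
cv2.imwrite("pics/w1.png",cv2.resize(im,(800,500)))
E
```

```text
{'clock': np.float64(1.1), 'joint_pos': array([ 0.49 ,  0.075, -0.202,  1.043, -0.073,  0.284]), 'joint_vel': array([ 0.038, -0.006, -0.006,  0.004,  0.001, -0.   ]), 'eef_pos': array([0.466, 0.223, 0.242]), 'ft_force': array([ 0.116,  0.817, -0.639]), 'grip_width': np.float64(0.0)}
(array([ 0.  ,  0.02, -0.  ]), array([ 0.001, -0.001, -0.002]))
[420.86007579 204.20637757]
[215.79230418 204.64953046]
[211.96628219 161.26181383]
[424.5120295  160.81905942]
[393.63179497 174.73680601]
```

View pics/w1.png

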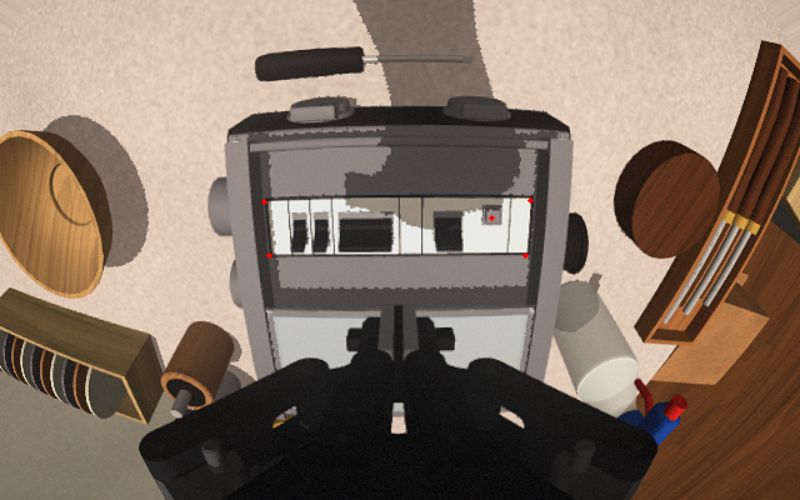

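The wrist view agrees with the fit. The button is seen at (492,215) against a predicted (491,218), so the offset is about 2 mm. I'll refine it with a zoomed clean crop.

```bash
python3 - <<'E'
from h import *
p=np.load("pics/w1.npz")['p'][145:225,200:440,::-1]
cv2.imwrite("pics/w1c.png",cv2.resize(p,(792,264),interpolation=cv2.INTER_NEAREST))
E
```

```text
(no output)
```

View pics/w1c.png

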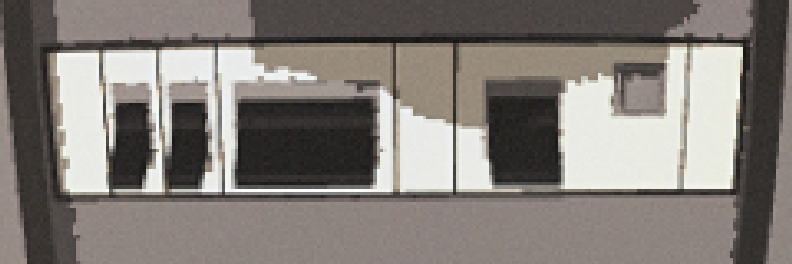

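The zoomed crop shows the strip corners at (46,44), (745,44) and (737,192), the button's top face at about (643,93), and the module dividers. I'll refit with these.

```bash
python3 - <<'E'
from h import *
from workcell import monitor
z=np.load("pics/w1.npz")
px=np.array([(46,44),(745,44),(737,192),(102,44),(394,44),(457,44),(690,44),(394,193),(457,193),(643,93)])/3.3+[199.65,144.65]
F=[(-67.5,-105,0),(-67.5,105,0),(-22.5,105,0),(-67.5,-87.5,0),(-67.5,0,0),(-67.5,17.5,0),(-67.5,87.5,0),(-22.5,0,0),(-22.5,17.5,0),(-54,72.5,5)]
s,e=fit(F,px,z,True,[.54,.24,.2]); print(s,e.round(1))
o=monitor.get_obs(); B=list(s)
for n,q in dict(btn_above=(-54,72.5,25),btn=(-54,72.5,5)).items(): print(n,rows(q,np.pi,B,o))
# depth check: median fascia z of strip, cover edge, grip
E
```

```text
[0.53923827 0.23949555 0.19635108] [[-0.8  1.1]
 [ 0.6  1.1]
 [-0.7 -0.3]
 [-1.   0.5]
 [ 0.6 -0.7]
 [-0.1 -0.6]
 [ 0.6  0.6]
 [ 0.5 -0.5]
 [-0.8 -0.5]
 [ 0.6  0. ]]
btn_above (array([ 1.56,  7.3 , 12.47]), array([ 0.002, -0.001,  0.002]))
btn (array([ 1.55,  7.3 , 14.47]), array([ 0.002, -0.001,  0.002]))
```

>>> arm_command:
  increments:
    - {"dx": 0.5, "dy": 2.4, "dz": 4, "grip": 0}
    - {"dx": 1, "dy": 4.8, "dz": 7.5, "grip": 0}
    - {"dx": 1.55, "dy": 7.3, "dz": 11, "grip": 0}
    - {"dx": 1.55, "dy": 7.3, "dz": 12.5, "grip": 0}
    - {"dx": 1.55, "dy": 7.3, "dz": 13.5, "grip": 0}
    - {"dx": 1.55, "dy": 7.3, "dz": 13.5, "grip": 0}
    - {"dx": 1.55, "dy": 7.3, "dz": 13.5, "grip": 0}

```text
validation failed for argument at $.in...
```

```bash
cat > see.py <<'E'
import sys; from h import *
from workcell import monitor,viewer
B=[.5392,.2395,.1964]; o=monitor.get_obs(); r,t=fascia(*B)
print('t',o['clock'],'tcp fascia mm',fz(r,t,o['eef_pos']).round(1),'F fascia',r.inv().apply(o['ft_force']).round(2),rows((0,0,0),np.pi,B,o)[1])
if len(sys.argv)>1:
    p,d=viewer.camera("wrist"); cv2.imwrite(sys.argv[1],cv2.resize(p[100:300,150:490,::-1],(785,462)))
E
python3 see.py pics/w2.png
```

```text
t 1.15 tcp fascia mm [-38.2  -0.8 149.5] F fascia [ 0.5  -0.07  0.73] [ 0.002 -0.001  0.002]
```

View pics/w2.png

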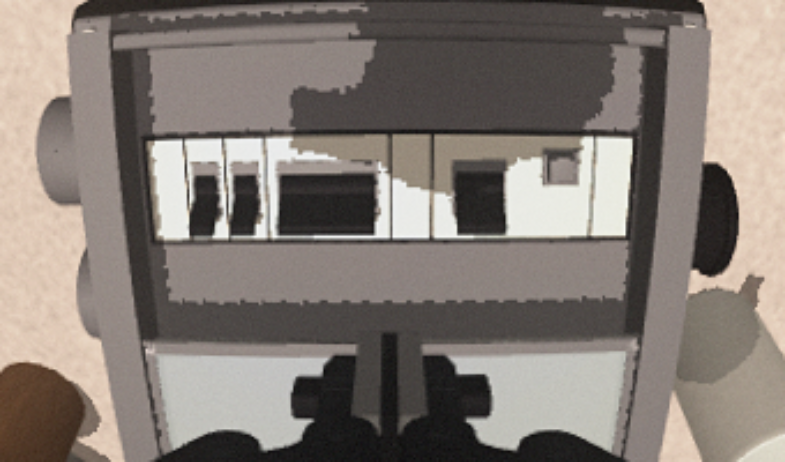

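The arm did not move because the call was refused, so the picture is unchanged. I'll resend with all the keys filled in.

>>> arm_command:
  increments:
    - {"dx": 0.5, "dy": 2.4, "dz": 4, "wx": 0, "wy": 0, "wz": 0, "grip": 0}
    - {"dx": 1, "dy": 4.8, "dz": 7.5, "wx": 0, "wy": 0, "wz": 0, "grip": 0}
    - {"dx": 1.55, "dy": 7.3, "dz": 11, "wx": 0, "wy": 0, "wz": 0, "grip": 0}
    - {"dx": 1.55, "dy": 7.3, "dz": 12.5, "wx": 0, "wy": 0, "wz": 0, "grip": 0}
    - {"dx": 1.55, "dy": 7.3, "dz": 13.5, "wx": 0, "wy": 0, "wz": 0, "grip": 0}
    - {"dx": 1.55, "dy": 7.3, "dz": 13.5, "wx": 0, "wy": 0, "wz": 0, "grip": 0}
    - {"dx": 1.55, "dy": 7.3, "dz": 13.5, "wx": 0, "wy": 0, "wz": 0, "grip": 0}

```text
clock: 1.9
eef_pos: [0.4712, 0.3003, 0.1086]
tool_rot: [-0.098, 0.986, 0.014, 0.13]
ft_force: [0.3, 1.5, 0.5]
grip_width: 0.0003
grasp_force: 0.0
```

```bash
python3 see.py pics/w3.png
```

```text
t 1.9 tcp fascia mm [-52.6  72.9  15.8] F fascia [0.76 1.43 0.35] [0.003 0.001 0.002]
```

View pics/w3.png

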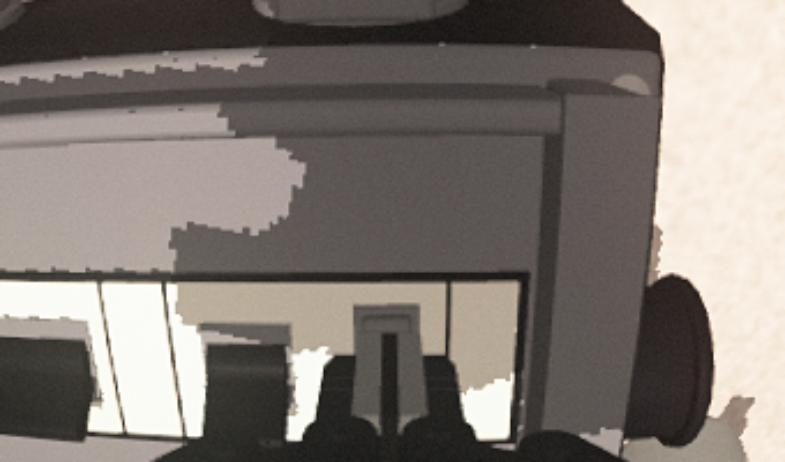

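The closed fingers, at about (388,330), sit right over the button at (388,320). I'm pressing down in small steps.

>>> arm_command:
  increments:
    - {"dx": 0, "dy": 0, "dz": 0.5, "wx": 0, "wy": 0, "wz": 0, "grip": 0}
    - {"dx": 0, "dy": 0, "dz": 0.9, "wx": 0, "wy": 0, "wz": 0, "grip": 0}
    - {"dx": 0, "dy": 0, "dz": 1.1, "wx": 0, "wy": 0, "wz": 0, "grip": 0}
    - {"dx": 0, "dy": 0, "dz": 1.2, "wx": 0, "wy": 0, "wz": 0, "grip": 0}
    - {"dx": 0, "dy": 0, "dz": 1.2, "wx": 0, "wy": 0, "wz": 0, "grip": 0}

```text
clock: 2.45
eef_pos: [0.4744, 0.3003, 0.0965]
tool_rot: [-0.098, 0.987, 0.014, 0.13]
ft_force: [-1.4, -0.6, 2.3]
grip_width: 0.0003
grasp_force: 1.4
```

```bash
python3 see.py
```

```text
t 2.45 tcp fascia mm [-52.6  72.2   3.3] F fascia [-0.81 -0.31  2.6 ] [0.002 0.001 0.001]
```

In contact with about 2 N extra. I'll press a little deeper.

>>> arm_command:
  increments:
    - {"dx": 0, "dy": 0, "dz": 0.1, "wx": 0, "wy": 0, "wz": 0, "grip": 0}
    - {"dx": 0, "dy": 0, "dz": 0.2, "wx": 0, "wy": 0, "wz": 0, "grip": 0}
    - {"dx": 0, "dy": 0, "dz": 0.2, "wx": 0, "wy": 0, "wz": 0, "grip": 0}

```text
clock: 2.75
eef_pos: [0.475, 0.3004, 0.0945]
tool_rot: [-0.098, 0.987, 0.014, 0.13]
ft_force: [-0.7, -1.5, 3.5]
grip_width: 0.0001
grasp_force: 1.8
```

```bash
python3 see.py pics/w4.png
```

```text
t 2.75 tcp fascia mm [-52.6  72.2   1.2] F fascia [-0.05 -1.34  3.6 ] [0.002 0.001 0.001]
```

View pics/w4.png

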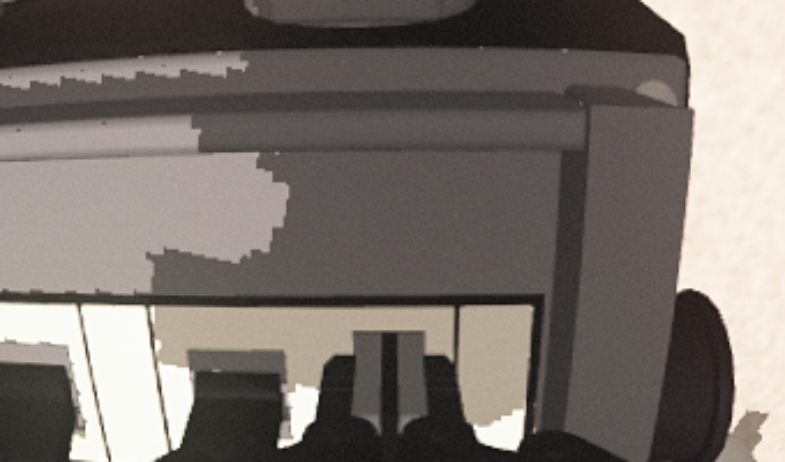

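The lever at (238,415) has not dropped. I'll press 1 mm more and compare the lever area numerically.

>>> arm_command:
  increments:
    - {"dx": 0, "dy": 0, "dz": 0.05, "wx": 0, "wy": 0, "wz": 0, "grip": 0}
    - {"dx": 0, "dy": 0, "dz": 0.1, "wx": 0, "wy": 0, "wz": 0, "grip": 0}
    - {"dx": 0, "dy": 0, "dz": 0.13, "wx": 0, "wy": 0, "wz": 0, "grip": 0}
    - {"dx": 0, "dy": 0, "dz": 0.13, "wx": 0, "wy": 0, "wz": 0, "grip": 0}
    - {"dx": 0, "dy": 0, "dz": 0.13, "wx": 0, "wy": 0, "wz": 0, "grip": 0}

```text
clock: 3.3
eef_pos: [0.475, 0.3005, 0.0943]
tool_rot: [-0.098, 0.986, 0.014, 0.131]
ft_force: [-4.6, -3.5, 11.8]
grip_width: 0.0003
grasp_force: 6.5
```

```bash
python3 see.py pics/w5.png; cat > cmp.py <<'E'
import sys,cv2,numpy as np
for n in sys.argv[1:]:
    a=cv2.imread(n,0); print(n,a[300:440:10,240])
E
python3 cmp.py pics/w4.png pics/w5.png
```

```text
t 3.3 tcp fascia mm [-52.6  72.3   1. ] F fascia [-1.95 -2.51 12.77] [0.002 0.002 0.002]
pics/w4.png [ 42 175 173 172 171 136  94  80  47  52  43  43  43  41]
pics/w5.png [ 39 174 171 175 174 136  40  40  43  40  65  50 102 132]
```

The button has bottomed and the lever area has changed. I'll release it, raise the tool and look.

>>> arm_command:
  increments:
    - {"dx": 0, "dy": 0, "dz": -1, "wx": 0, "wy": 0, "wz": 0, "grip": 0}
    - {"dx": 0, "dy": 0, "dz": -3, "wx": 0, "wy": 0, "wz": 0, "grip": 0}
    - {"dx": 0.5, "dy": -1, "dz": -5, "wx": 0, "wy": 0, "wz": 0, "grip": 0}
    - {"dx": 1.5, "dy": -2.5, "dz": -5, "wx": 0, "wy": 0, "wz": 0, "grip": 0}
    - {"dx": 3.2, "dy": -3.5, "dz": -5, "wx": 0, "wy": 0, "wz": 0, "grip": 0}
    - {"dx": 3.2, "dy": -3.5, "dz": -5, "wx": 0, "wy": 0, "wz": 0, "grip": 0}

```text
clock: 3.95
eef_pos: [0.4362, 0.2558, 0.1317]
tool_rot: [-0.098, 0.987, 0.013, 0.128]
ft_force: [0.3, -0.3, -0.3]
grip_width: -0.0002
grasp_force: 0.0
```

```bash
python3 see.py pics/w6.png
```

```text
t 3.95 tcp fascia mm [-88.1  36.1  49.2] F fascia [ 0.18 -0.34 -0.4 ] [ 0.001 -0.004  0.002]
```

View pics/w6.png

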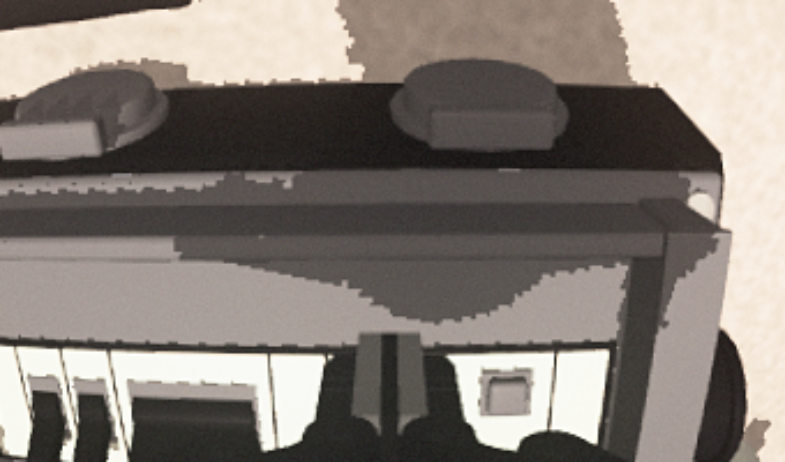

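The view shows the button out again at (505,393), with the lever hidden behind the fingers. The fingers are below the lever and clear of the sill, so I'll descend and push up the slope.

>>> arm_command:
  increments:
    - {"dx": 0, "dy": 0, "dz": 1.5, "wx": 0, "wy": 0, "wz": 0, "grip": 0}
    - {"dx": 0, "dy": 0, "dz": 3, "wx": 0, "wy": 0, "wz": 0, "grip": 0}
    - {"dx": 0, "dy": 0, "dz": 4.2, "wx": 0, "wy": 0, "wz": 0, "grip": 0}
    - {"dx": 0, "dy": 0, "dz": 4.2, "wx": 0, "wy": 0, "wz": 0, "grip": 0}
    - {"dx": -0.5, "dy": 0, "dz": 4.2, "wx": 0, "wy": 0, "wz": 0, "grip": 0}
    - {"dx": -1, "dy": 0, "dz": 4.2, "wx": 0, "wy": 0, "wz": 0, "grip": 0}
    - {"dx": -1.3, "dy": 0, "dz": 4.2, "wx": 0, "wy": 0, "wz": 0, "grip": 0}
    - {"dx": -1.6, "dy": 0, "dz": 4.2, "wx": 0, "wy": 0, "wz": 0, "grip": 0}
    - {"dx": -1.9, "dy": 0, "dz": 4.2, "wx": 0, "wy": 0, "wz": 0, "grip": 0}
    - {"dx": -1.9, "dy": 0, "dz": 4.2, "wx": 0, "wy": 0, "wz": 0, "grip": 0}

```text
clock: 5.0
eef_pos: [0.4622, 0.2624, 0.0954]
tool_rot: [-0.099, 0.987, 0.014, 0.124]
ft_force: [-13.6, -0.8, 5.1]
grip_width: -0.0002
grasp_force: 6.0
```

```bash
python3 see.py
```

```text
t 5.0 tcp fascia mm [-71.6  37.5   7.1] F fascia [-11.72   1.84   8.37] [ 0.003 -0.011  0.004]
```

Friction on the tip is locking it, because the tip rises as it turns. I'll follow the tip's arc, going up and forward together.

>>> arm_command:
  increments:
    - {"dx": 0.1, "dy": 0, "dz": -0.2, "wx": 0, "wy": 0, "wz": 0, "grip": 0}
    - {"dx": -0.1, "dy": 0, "dz": -0.4, "wx": 0, "wy": 0, "wz": 0, "grip": 0}
    - {"dx": -0.4, "dy": 0, "dz": -0.55, "wx": 0, "wy": 0, "wz": 0, "grip": 0}
    - {"dx": -0.7, "dy": 0, "dz": -0.65, "wx": 0, "wy": 0, "wz": 0, "grip": 0}
    - {"dx": -1, "dy": 0, "dz": -0.65, "wx": 0, "wy": 0, "wz": 0, "grip": 0}
    - {"dx": -1.3, "dy": 0, "dz": -0.6, "wx": 0, "wy": 0, "wz": 0, "grip": 0}
    - {"dx": -1.6, "dy": 0, "dz": -0.4, "wx": 0, "wy": 0, "wz": 0, "grip": 0}
    - {"dx": -1.8, "dy": 0, "dz": -0.3, "wx": 0, "wy": 0, "wz": 0, "grip": 0}
    - {"dx": -1.8, "dy": 0, "dz": -0.3, "wx": 0, "wy": 0, "wz": 0, "grip": 0}

```text
clock: 5.9
eef_pos: [0.4845, 0.2667, 0.1048]
tool_rot: [-0.098, 0.987, 0.014, 0.13]
ft_force: [-0.2, -0.7, -0.4]
grip_width: -0.0003
grasp_force: 0.0
```

```bash
python3 see.py
```

```text
t 5.9 tcp fascia mm [-47.3  37.3  10.4] F fascia [-0.41 -0.68 -0.29] [0.002 0.001 0.001]
```

The force is gone with the fingers past where the lever would be, so it snapped up. I'll rise and go over the grip to its upslope side, then check from there.

>>> arm_command:
  increments:
    - {"dx": 0.4, "dy": 0, "dz": -2, "wx": 0, "wy": 0, "wz": 0, "grip": 0}
    - {"dx": 0.4, "dy": 0, "dz": -5, "wx": 0, "wy": 0, "wz": 0, "grip": 0}
    - {"dx": -1, "dy": -1, "dz": -7, "wx": 0, "wy": 0, "wz": 0, "grip": 0}
    - {"dx": -4, "dy": -2.5, "dz": -7, "wx": 0, "wy": 0, "wz": 0, "grip": 0}
    - {"dx": -8, "dy": -3.7, "dz": -7, "wx": 0, "wy": 0, "wz": 0, "grip": 0}
    - {"dx": -11.2, "dy": -3.7, "dz": -7, "wx": 0, "wy": 0, "wz": 0, "grip": 0}
    - {"dx": -11.2, "dy": -3.7, "dz": -7, "wx": 0, "wy": 0, "wz": 0, "grip": 0}
    - {"dx": -11.2, "dy": -3.7, "dz": -7, "wx": 0, "wy": 0, "wz": 0, "grip": 0}

```text
clock: 6.7
eef_pos: [0.5795, 0.2477, 0.2008]
tool_rot: [-0.098, 0.987, 0.014, 0.13]
ft_force: [-0.4, -0.5, -0.6]
grip_width: -0.0003
grasp_force: 0.0
```

```bash
sed -i 's/p\[100:300,150:490,::-1\],(785,462)/p[60:340,100:540,::-1],(792,504)/' see.py; python3 see.py pics/w7.png
```

```text
t 6.7 tcp fascia mm [64.   0.1 80. ] F fascia [-0.66 -0.44 -0.49] [ 0.002 -0.001  0.001]
```

View pics/w7.png

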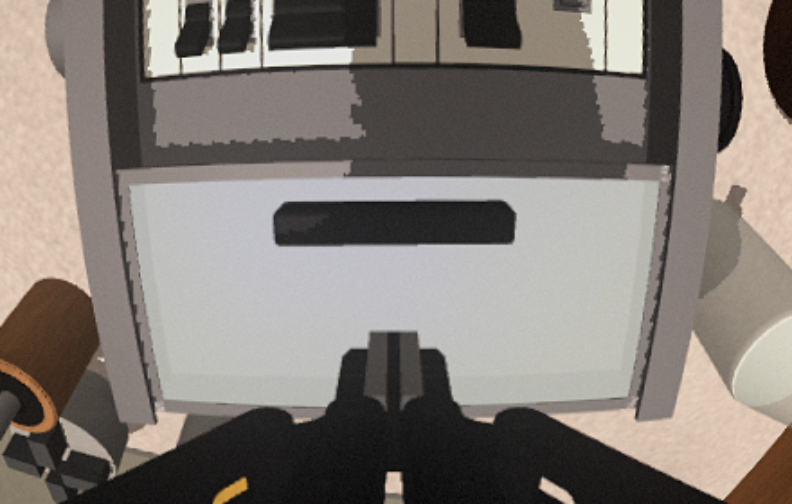

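All four levers are up, with the RCD lever at (490,20) level with its neighbours. The grip is at (395,222) and the fingers are behind it. I'll lower onto the upslope side and slide the cover down.

>>> arm_command:
  increments:
    - {"dx": 0, "dy": 0, "dz": 2, "wx": 0, "wy": 0, "wz": 0, "grip": 0}
    - {"dx": 0, "dy": 0, "dz": 4.2, "wx": 0, "wy": 0, "wz": 0, "grip": 0}
    - {"dx": 0, "dy": 0, "dz": 4.2, "wx": 0, "wy": 0, "wz": 0, "grip": 0}
    - {"dx": 1, "dy": 0, "dz": 4.2, "wx": 0, "wy": 0, "wz": 0, "grip": 0}
    - {"dx": 2, "dy": 0, "dz": 4.2, "wx": 0, "wy": 0, "wz": 0, "grip": 0}
    - {"dx": 3, "dy": 0, "dz": 4.2, "wx": 0, "wy": 0, "wz": 0, "grip": 0}
    - {"dx": 4, "dy": 0, "dz": 4.2, "wx": 0, "wy": 0, "wz": 0, "grip": 0}
    - {"dx": 5, "dy": 0, "dz": 4.2, "wx": 0, "wy": 0, "wz": 0, "grip": 0}
    - {"dx": 6, "dy": 0, "dz": 4.2, "wx": 0, "wy": 0, "wz": 0, "grip": 0}
    - {"dx": 6, "dy": 0, "dz": 4.2, "wx": 0, "wy": 0, "wz": 0, "grip": 0}

```text
clock: 7.75
eef_pos: [0.5313, 0.2384, 0.145]
tool_rot: [-0.099, 0.987, 0.014, 0.129]
ft_force: [0.1, -0.3, 0.2]
grip_width: -0.0002
grasp_force: 0.0
```

```bash
python3 see.py
```

```text
t 7.75 tcp fascia mm [ 2.1  0.4 38.8] F fascia [ 0.13 -0.28  0.2 ] [ 0.002 -0.001  0.002]
```

>>> arm_command:
  increments:
    - {"dx": 1, "dy": 0, "dz": 0, "wx": 0, "wy": 0, "wz": 0, "grip": 0}
    - {"dx": 2, "dy": 0, "dz": 0, "wx": 0, "wy": 0, "wz": 0, "grip": 0}
    - {"dx": 3, "dy": 0, "dz": 0, "wx": 0, "wy": 0, "wz": 0, "grip": 0}
    - {"dx": 4, "dy": 0, "dz": 0, "wx": 0, "wy": 0, "wz": 0, "grip": 0}
    - {"dx": 5, "dy": 0, "dz": 0, "wx": 0, "wy": 0, "wz": 0, "grip": 0}
    - {"dx": 5.8, "dy": 0, "dz": 0, "wx": 0, "wy": 0, "wz": 0, "grip": 0}
    - {"dx": 6.3, "dy": 0, "dz": 0, "wx": 0, "wy": 0, "wz": 0, "grip": 0}
    - {"dx": 6.7, "dy": 0, "dz": 0, "wx": 0, "wy": 0, "wz": 0, "grip": 0}
    - {"dx": 6.9, "dy": 0, "dz": 0, "wx": 0, "wy": 0, "wz": 0, "grip": 0}
    - {"dx": 6.9, "dy": 0, "dz": 0, "wx": 0, "wy": 0, "wz": 0, "grip": 0}

```text
clock: 8.75
eef_pos: [0.4673, 0.2256, 0.1271]
tool_rot: [-0.098, 0.987, 0.014, 0.129]
ft_force: [1.3, -0.8, 0.5]
grip_width: 0.0001
grasp_force: 0.2
```

```bash
python3 see.py
```

```text
t 8.75 tcp fascia mm [-65.5   0.4  38.4] F fascia [ 1.19 -1.07  0.18] [ 0.002 -0.001  0.002]
```

Nearly there. I'll continue in small steps until it meets the sill.

>>> arm_command:
  increments:
    - {"dx": 0.15, "dy": 0, "dz": 0, "wx": 0, "wy": 0, "wz": 0, "grip": 0}
    - {"dx": 0.3, "dy": 0, "dz": 0, "wx": 0, "wy": 0, "wz": 0, "grip": 0}
    - {"dx": 0.45, "dy": 0, "dz": 0, "wx": 0, "wy": 0, "wz": 0, "grip": 0}
    - {"dx": 0.5, "dy": 0, "dz": 0, "wx": 0, "wy": 0, "wz": 0, "grip": 0}
    - {"dx": 0.5, "dy": 0, "dz": 0, "wx": 0, "wy": 0, "wz": 0, "grip": 0}

```text
clock: 9.25
eef_pos: [0.4643, 0.2251, 0.1266]
tool_rot: [-0.098, 0.986, 0.014, 0.131]
ft_force: [5.2, 0.2, -1.9]
grip_width: -0.0004
grasp_force: 2.2
```

```bash
python3 see.py
```

```text
t 9.25 tcp fascia mm [-68.6   0.5  38.7] F fascia [ 4.51 -0.81 -3.19] [0.002 0.003 0.001]
```

>>> arm_command:
  increments:
    - {"dx": 0.15, "dy": 0, "dz": 0, "wx": 0, "wy": 0, "wz": 0, "grip": 0}
    - {"dx": 0.3, "dy": 0, "dz": 0, "wx": 0, "wy": 0, "wz": 0, "grip": 0}
    - {"dx": 0.3, "dy": 0, "dz": 0, "wx": 0, "wy": 0, "wz": 0, "grip": 0}
    - {"dx": 0.3, "dy": 0, "dz": 0, "wx": 0, "wy": 0, "wz": 0, "grip": 0}

```text
clock: 9.65
eef_pos: [0.464, 0.2252, 0.127]
tool_rot: [-0.098, 0.986, 0.014, 0.134]
ft_force: [11.5, 0.6, -4.6]
grip_width: -0.0005
grasp_force: 4.7
```

```bash
python3 see.py
```

```text
t 9.65 tcp fascia mm [-68.7   0.6  39.1] F fascia [ 9.83 -1.67 -7.39] [0.002 0.008 0.001]
```

The cover has met the sill: the force rises to about 10 N with no further motion. I'll back off up the slope, rise, and check with the top camera.

>>> arm_command:
  increments:
    - {"dx": -0.6, "dy": 0, "dz": 0, "wx": 0, "wy": 0, "wz": 0, "grip": 0}
    - {"dx": -1.5, "dy": 0, "dz": 0, "wx": 0, "wy": 0, "wz": 0, "grip": 0}
    - {"dx": -1.5, "dy": 0, "dz": -3, "wx": 0, "wy": 0, "wz": 0, "grip": 0}
    - {"dx": -1.5, "dy": 0, "dz": -7, "wx": 0, "wy": 0, "wz": 0, "grip": 0}
    - {"dx": 0, "dy": 0, "dz": -11, "wx": 0, "wy": 0, "wz": 0, "grip": 0}
    - {"dx": 3, "dy": 0, "dz": -13, "wx": 0, "wy": 0, "wz": 0, "grip": 0}
    - {"dx": 3, "dy": 0, "dz": -13, "wx": 0, "wy": 0, "wz": 0, "grip": 0}
    - {"dx": 3, "dy": 0, "dz": -13, "wx": 0, "wy": 0, "wz": 0, "grip": 0}

```text
clock: 10.45
eef_pos: [0.3986, 0.2117, 0.2436]
tool_rot: [-0.099, 0.986, 0.014, 0.13]
ft_force: [-0.0, -0.2, -0.0]
grip_width: 0.0001
grasp_force: 0.0
```

```bash
python3 see.py pics/w8.png
```

```text
t 10.45 tcp fascia mm [-103.1    0.2  169. ] F fascia [-0.07 -0.19 -0.02] [0.003 0.001 0.002]
```

View pics/w8.png

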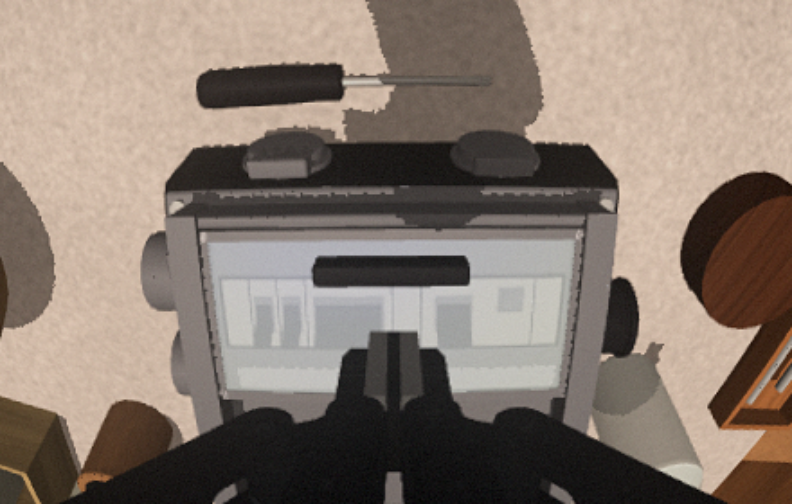

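The cover's lower edge meets the sill at row 232. The levers are up behind it, and the button is out at (510,300). I'm handing the job in.

```bash
python3 -c "
from workcell import job
print(job.job_done())"
```

```text
the job is handed in; nothing more can be done
None
```

The job is handed in at about 10.5 s: the earth-leakage switch tripped on its test button, its lever is back up, the cover is shut against the sill, the other breakers are still on, and nothing seen on the bench had moved; I viewed 11 pictures, one over the limit of 10.

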